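# Clear the water-test bench into insert, spill tray and wash-up dish

### The arm

A 6-joint arm with a two-finger parallel gripper is mounted at the origin on the work surface. World frame = base frame: x ahead of the robot, y to its left, z up, the work surface at z = 0. Lengths are in m, angles in rad, forces in N, time in s.
With the tool pointing down it reaches from about 0.25 to 0.8 m from the base axis. Payload 3.9 kg.
Tool frame: the origin (TCP) lies at the very end of the fingers, on their centre line; the grasp point (between the pads) lies 19 mm behind it (r.tcp_to_grasp is the distance from the TCP to the grasp point, in m); z points along the fingers, y is the line along which they close (so a half turn about z gives the same grasp; the last joint's range is limited). The gripper opens to 85 mm and grips with 20 to 120 N. Pads are 22 mm wide; open, the fingers measure 114 mm over their backs; the gripper's body (76 mm by 85 mm) begins 54 mm behind the grasp point. The pads swing forward as they close: fully open they stand 13 mm farther back than shut.
Start: joints at [-1.11, 0.26, -0.138, 1.173, 0, 1.571], TCP at [0.233, -0.47, 0.231] pointing down, gripper open.
Joint ranges: [-2.78, 2.78], [-0.83, 1.72], [-1.28, 1.37], [-1.9, 2.12], [-1.57, 1.48], [-3.14, 3.14]. Speed limits (rad/s): [2.57, 2.57, 3.14, 3.14, 3.14, 3.14].

### API

Orientations are given as a unit quaternion [x, y, z, w].
In Python, from station import r gives the robot as it stands. The module is installed in compiled form; this text tells all that it offers.
- The arm moves only by the tool carry_out, never from a script. Its argument "rows" is a list that holds one entry, the list of rows, each a list of 7 numbers: the shift along the world's x, y, z as a fraction of full scale, then the turn, a rotation vector about the world's x, y, z as a fraction of full scale, then the opening, from -1 (shut) to 1 (fully open). A call has 1 to 5 rows; each row is the pose to reach, as a shift and turn from the pose commanded when the call began; what a row does not reach only later rows make up. Full scale, the value 1, is 150 mm for a shift and 120 degrees for a turn. A row lasts 1/8 s, in which the tool goes at most 62.5 mm and 10.7 degrees, less where a joint would pass 70% of its speed; a pose out of reach is approached as far as the arm can. A call with a number of a shift or a turn outside -1 to 1 is refused whole. A call with a gripper value outside its range is refused whole. The fingers move at their own pace and stop on an object; "grip_force" is the grip in N (left out, the last holds). Time passes only in rows, so rows that repeat a pose let the fingers close. It gives the time, the measured TCP pose, the force, the opening and the grip force at its end, in the units of the state.
- r.get_state(): the state, without advancing time (a new reading comes with each control period).
- r.camera(name): name is "scene" or "top" or "wrist"; returns the picture (420x560x3 uint8, red, green, blue); there is no depth.
- r.camera_info(name): a dict with "vertical_fov" (degrees; the focal length in pixels is half the picture's height over the tangent of half this angle, whatever the lens; pixels are square), "cx", "cy" (the principal point, pixels), "cam_to_world" (4x4, takes a point from camera to world coordinates); the wrist camera has in their place "tool_from_camera" (4x4, takes a point from camera to tool coordinates, whose origin is the TCP and whose axes are the flange's). Camera axes: x right, y down, z forward; pixel columns grow to the right and rows downward; lengths in m; the calibration is good to about 2 mm. A picture is of the moment at which its call begins: read the wrist's pose just before it. camera_info takes no time and is no camera call.
- r.finish_job(): hands the job in; it is judged then, once.
The state is a dict: "t": time; "joints": joint angles; "joint_velocities": joint speeds; "joint_efforts": joint torques, N m; "tool_pos": TCP position; "orientation": TCP orientation; "force": force on the tool from outside, world axes, zero at the start; "torque": the same for the moment, N m; "finger_gap": finger opening in m; "gripper_force": force on a finger pad.
Only numpy, scipy, OpenCV 4.12 (cv2) and the standard library are available. Lean on these libraries where they do the work, as an engineer would, in place of code of your own. Each camera call takes 0.05 s, during which the arm holds its last target. There are 200 camera calls.

### The job

The water test is finished, so put away what was left out on the bench: stand the two slim capped sample cells in the grey foam insert, one in each pocket, stand the two white reagent bottles in the white spill tray, and stand the small beaker in the round steel wash-up dish. Keep each piece upright, set it down gently without letting it drop, and let go of it. The large beaker and the brown jar are still in use: leave them standing where they are.

Things in the scene. Friction and masses are not known exactly. Their poses are not given: they have to be found in the camera images.
- cell_a: Slim round glass sample cell of a photometer, standing: clear glass 25 mm diameter and 48 mm tall below a light grey screw cap 27 mm in diameter and 14 mm tall, 62 mm tall in all, about 45 g. Origin at the centre of the underside, z up. One of two alike.
- cell_b: Slim round glass sample cell of a photometer, standing: clear glass 25 mm diameter and 48 mm tall below a light grey screw cap 27 mm in diameter and 14 mm tall, 62 mm tall in all, about 45 g. Origin at the centre of the underside, z up. One of two alike.
- bottle_a: White plastic reagent bottle with a white screw cap and paper label, standing: round body 42 mm in diameter up to 54 mm, tapering to a 31 mm cap that ends 78 mm up, about 90 g. Origin at the centre of the underside, z up. One of two alike.
- bottle_b: White plastic reagent bottle with a white screw cap and paper label, standing: round body 42 mm in diameter up to 54 mm, tapering to a 31 mm cap that ends 78 mm up, about 90 g. Origin at the centre of the underside, z up. One of two alike.
- small_beaker: The small clear glass beaker, open, standing: 42 mm outside diameter, 60 mm tall, wall 2.5 mm, about 40 g; a small pouring lip juts about 6 mm out at the rim on its +y side (look only). Origin at the centre of the underside, z up. 
- foam_insert: Grey block of pick-and-pluck foam from the kit case, scored in 15 mm squares, 135 mm (x) by 150 mm (y) by 40 mm high, does not move. Two rectangular pockets open upward, each 75 mm long in x and 45 mm wide in y, centred at x = 0 and y = +37.5 mm and y = -37.5 mm; the pocket floors lie 10 mm above the underside (30 mm deep). Origin at the centre of the underside, z up. 
- spill_tray: Shallow white plastic spill tray, rectangular, open, does not move: 135 mm (x) by 150 mm (y) outside, 25 mm high, walls 4 mm, inner floor flat at 4 mm, a rim lip standing out about 7 mm on each side. The two bottles fit side by side along y. Origin at the centre of the underside, z up. 
- wash_dish: Round stainless steel wash-up dish, open, does not move: 150 mm outside diameter at the rim, 35 mm high, wall 3 mm, flat inner floor about 115 mm across at 4 mm height. Origin at the centre of the underside, z up. 
- large_beaker: The large clear glass beaker, a bystander that stays: 64 mm diameter, 88 mm tall, about 160 g, standing loose among the other things. Origin at the centre of the underside, z up. 
- amber_jar: Brown glass jar with a black screw cap, a bystander that stays: 58 mm diameter, 95 mm tall, about 220 g, standing loose among the other things. Origin at the centre of the underside, z up. 
There are look-alikes about, which are no part of the job. What is shaped like the bottle_b but pink or yellow is not meant.

How it is judged:
At the end, for the whole second after the job is handed in: One cell on the floor of each foam pocket (14 mm across, 30 mm along), both bottles on the spill tray floor (48 mm in x, 56 mm in y of its centre), small beaker on the dish floor (48 mm); all upright within 0.12 rad, released, at rest; large beaker and brown jar within 30 mm of their start (((x of cell_a in the frame of foam_insert between -0.03 and 0.03 m and y of cell_a in the frame of foam_insert between 0.0235 and 0.0515 m and z of cell_a in the frame of foam_insert between 0.005 and 0.015 m and x of cell_b in the frame of foam_insert between -0.03 and 0.03 m and y of cell_b in the frame of foam_insert between -0.0515 and -0.0235 m and z of cell_b in the frame of foam_insert between 0.005 and 0.015 m) or (x of cell_a in the frame of foam_insert between -0.03 and 0.03 m and y of cell_a in the frame of foam_insert between -0.0515 and -0.0235 m and z of cell_a in the frame of foam_insert between 0.005 and 0.015 m and x of cell_b in the frame of foam_insert between -0.03 and 0.03 m and y of cell_b in the frame of foam_insert between 0.0235 and 0.0515 m and z of cell_b in the frame of foam_insert between 0.005 and 0.015 m)) and x of bottle_a in the frame of spill_tray between -0.048 and 0.048 m and y of bottle_a in the frame of spill_tray between -0.056 and 0.056 m and z of bottle_a in the frame of spill_tray between -0.001 and 0.009 m and x of bottle_b in the frame of spill_tray between -0.048 and 0.048 m and y of bottle_b in the frame of spill_tray between -0.056 and 0.056 m and z of bottle_b in the frame of spill_tray between -0.001 and 0.009 m and horizontal distance between small_beaker and wash_dish below 0.048 m and z of small_beaker in the frame of wash_dish between -0.001 and 0.009 m and angle between each of cell_a, cell_b, bottle_a, bottle_b, small_beaker, large_beaker, amber_jar's own z axis and vertical below 0.12 rad and linear speed of each of cell_a, cell_b, bottle_a, bottle_b, small_beaker, large_beaker, amber_jar below 0.02 m/s and angular speed of each of cell_a, cell_b, bottle_a, bottle_b, small_beaker, large_beaker, amber_jar below 0.2 rad/s and distance of each of large_beaker, amber_jar from where it was at the start of the episode below 0.03 m); the robot touches nothing.
It fails at once if one of the five things is let fall (moving faster than 0.6 m/s while no finger touches it) ((linear speed of cell_a above 0.6 m/s and contact force between cell_a and the fingers below 0.05 N) or (linear speed of cell_b above 0.6 m/s and contact force between cell_b and the fingers below 0.05 N) or (linear speed of bottle_a above 0.6 m/s and contact force between bottle_a and the fingers below 0.05 N) or (linear speed of bottle_b above 0.6 m/s and contact force between bottle_b and the fingers below 0.05 N) or (linear speed of small_beaker above 0.6 m/s and contact force between small_beaker and the fingers below 0.05 N)).
It fails at once if any of the five things, the large beaker or the amber jar is tipped more than 0.6 rad (angle between any of cell_a, cell_b, bottle_a, bottle_b, small_beaker, large_beaker, amber_jar's own z axis and vertical above 0.6 rad).
It fails at once if the large beaker or the amber jar is shifted more than 30 mm (distance of any of large_beaker, amber_jar from where it was at the start of the episode above 0.03 m).
It also fails if it takes over 144 s, if anything falls off the work surface, if the arm or the gripper's body presses on something with over 40 N, if the wrist force passes 120 N, or if a joint passes its speed limit or range.

## Working session

There is one attempt and no reset: what is moved stays moved. The work goes in short steps, Python scripts to look and compute and a tool call to move; the robot and the scene stay as the last step left them, time stands still between calls to the robot, and variables do not carry over. Pictures are saved under pics/ and viewed, at most 14 in all, crops included, and the job is handed in when it is done.

Besides the shell and the picture viewer there is one more tool, called after ">>>" as name(argument=value, ...) on one line, values as JSON. carry_out: Moves the arm, as the interface text tells. Its arguments: {"type":"object","properties":{"rows":{"type":"array","items":{"type":"array","items":{"type":"array","items":{"type":"number"}}}},"grip_force":{"type":"number"}},"required":["rows"]}

```bash
mkdir -p pics; cat > h.py <<'E'
import numpy as np, cv2
from station import r
def pix(cam,u,v,z):
    i=r.camera_info(cam); f=210/np.tan(np.radians(i["vertical_fov"])/2)
    T=np.array(i["cam_to_world"]); d=T[:3,:3]@np.array([(u-i["cx"])/f,(v-i["cy"])/f,1]); o=T[:3,3]
    return o+d*(z-o[2])/d[2]
def proj(cam,p):
    i=r.camera_info(cam); f=210/np.tan(np.radians(i["vertical_fov"])/2)
    q=np.linalg.inv(np.array(i["cam_to_world"]))@np.append(p,1)
    return f*q[0]/q[2]+i["cx"], f*q[1]/q[2]+i["cy"]
def snap(cam,name,crop=None):
    im=r.camera(cam)[:,:,::-1]
    if crop: a,b,c,d=crop; im=im[b:d,a:c]
    s=min(800/im.shape[1],600/im.shape[0])
    cv2.imwrite(f"pics/{name}.png",cv2.resize(im,None,fx=s,fy=s,interpolation=cv2.INTER_CUBIC))
E
python3 - <<'E'
from h import *
snap("top","top1");snap("scene","scene1")
for c in("top","scene","wrist"):print(c,r.camera_info(c))
print(r.get_state())
E
```

```text
top {'vertical_fov': 48.65994777417261, 'cx': 281.4571873281075, 'cy': 199.88271596928286, 'cam_to_world': array([[ 0.02596652, -0.99544909,  0.09168885,  0.44686104],
       [-0.99940845, -0.02791943, -0.02008102,  0.00874355],
       [ 0.02254953, -0.09111318, -0.99558521,  1.01054562],
       [ 0.        ,  0.        ,  0.        ,  1.        ]])}
scene {'vertical_fov': 47.32544020283693, 'cx': 278.62563947400344, 'cy': 208.0632851612576, 'cam_to_world': array([[-0.38177301,  0.69015224, -0.61476765,  1.13063567],
       [ 0.92417684,  0.27633832, -0.26369356,  0.24446472],
       [-0.01210484, -0.66882511, -0.74332123,  0.78261918],
       [ 0.        ,  0.        ,  0.        ,  1.        ]])}
wrist {'vertical_fov': 67.96808637266673, 'cx': 285.5169564854589, 'cy': 210.27069687075138, 'tool_from_camera': array([[-1.06940119e-04, -9.53872505e-01, -3.00211980e-01,
         7.64709636e-02],
       [ 9.99999696e-01, -3.33974866e-04,  7.04933079e-04,
         1.51882031e-03],
       [-7.72679537e-04, -3.00211813e-01,  9.53872250e-01,
        -1.41966437e-01],
       [ 0.00000000e+00,  0.00000000e+00,  0.00000000e+00,
         1.00000000e+00]])}
{'t': 0.1, 'joints': array([-1.10999534e+00,  2.60647369e-01, -1.39234537e-01,  1.17268498e+00,
       -3.64882709e-05,  1.57079654e+00]), 'joint_velocities': array([ 5.16650181e-04, -1.86084128e-03,  3.82936477e-03,  2.88698753e-05,
       -7.74927564e-04, -3.92963586e-04]), 'joint_efforts': array([ 1.35375769e-03, -4.06510198e+01,  2.54526758e+01,  1.00950742e-02,
        1.70759613e-04,  5.38397167e-07]), 'tool_pos': array([ 0.23317131, -0.46970668,  0.23053499]), 'orientation': array([ 9.73574653e-01,  2.28367273e-01, -2.19931448e-04, -8.57720912e-04]), 'force': array([0.26172504, 0.4507552 , 0.43925854]), 'torque': array([ 0.0044228 , -0.027757  ,  0.00854579]), 'gripper_force': 0.0, 'finger_gap': 0.0852161552380097}
```

View pics/top1.png

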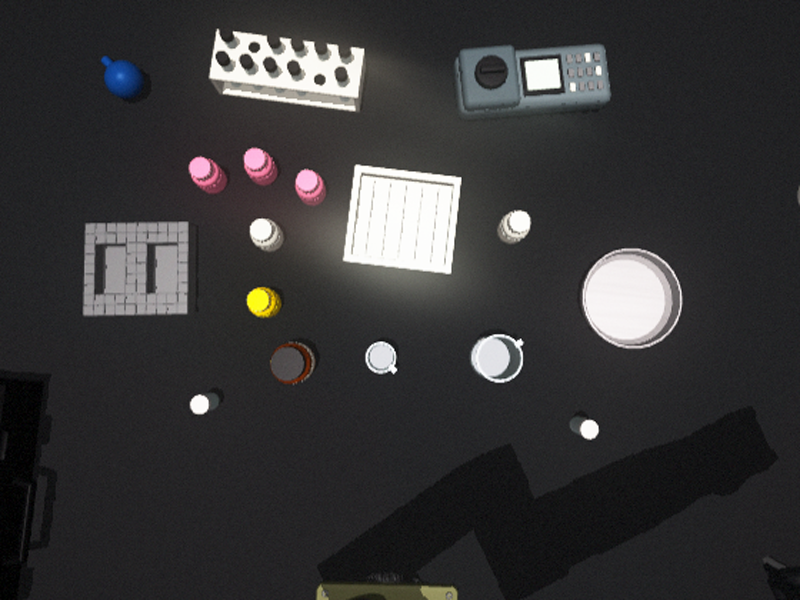

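View pics/scene1.png

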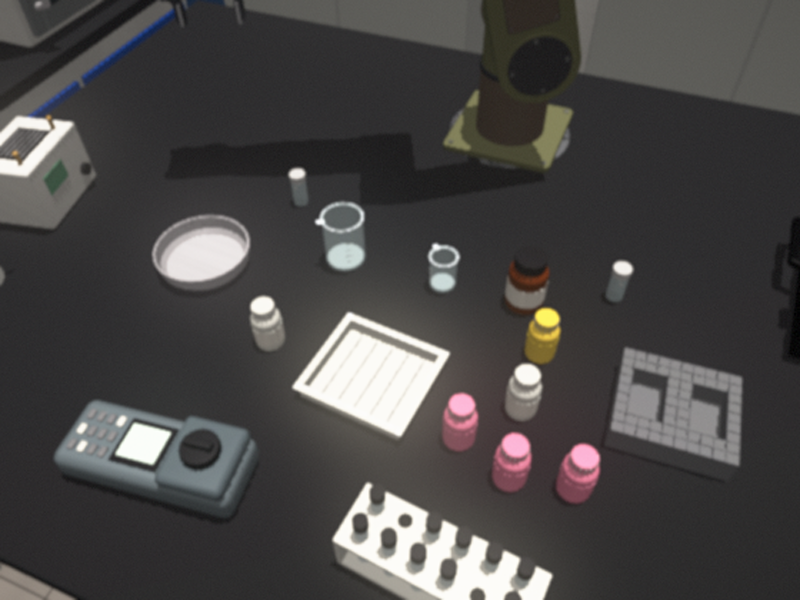

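Top view (800×600 px): cell caps are at (200,404) and (590,429), and white bottle caps at (264,231) and (518,220). The small beaker is at (380,356), the dish at (632,298), the tray around (403,219) and the foam around (137,269). The amber jar is at (292,363) and the large beaker at (497,357). Pink and yellow bottles are decoys.

```bash
python3 - <<'E'
from h import *
s=1.42857
P=lambda n,u,v,z:print(n,np.round(pix("top",u/s,v/s,z),4)) 
P("cellL",200,404,.062);P("cellR",590,429,.062);P("botL",263,231,.078);P("botR",518,219,.078)
P("sb rim",381,355,.06);P("sb base",382,359,.003);P("dish",632,298,.035);P("jar",288,364,.095);P("LB rim",497,357,.088);P("yellow",263,301,.078);P("pink3",310,185,.078)
for c in[(357,166),(461,178),(450,272),(345,262)]:P("tray",*c,.025)
for c in[(85,223),(188,222),(189,315),(84,316)]:P("foam",*c,.04)
k=1.42857
S=lambda n,u,v,z:print("S",n,np.round(pix("scene",u/k,v/k,z),4))
S("cellL",622,269,.062);S("cellR",298,174,.062);S("botL",527,376,.078);S("botR",263,305,.078);S("sb",444,258,.06);S("dish",201,247,.035)
S("jar",530,262,.095)
E
```

```text
cellL [0.3594 0.2688 0.062 ]
cellR [ 0.3376 -0.2819  0.062 ]
botL [0.6047 0.1888 0.078 ]
botR [ 0.633  -0.1734  0.078 ]
sb rim [0.4343 0.017  0.06  ]
sb base [0.4275 0.0158 0.003 ]
dish [ 0.5277 -0.353   0.035 ]
jar [0.4192 0.1433 0.095 ]
LB rim [ 0.436  -0.1441  0.088 ]
yellow [0.5055 0.1843 0.078 ]
pink3 [0.6731 0.1251 0.078 ]
tray [0.7175 0.0619 0.025 ]
tray [ 0.704  -0.0963  0.025 ]
tray [ 0.56   -0.0823  0.025 ]
tray [0.5705 0.075  0.025 ]
foam [0.6153 0.4563 0.04  ]
foam [0.6213 0.3066 0.04  ]
foam [0.4846 0.2976 0.04  ]
foam [0.4791 0.4484 0.04  ]
S cellL [0.3615 0.2717 0.062 ]
S cellR [ 0.338  -0.2758  0.062 ]
S botL [0.6104 0.1949 0.078 ]
S botR [ 0.6302 -0.1724  0.078 ]
S sb [0.4345 0.0218 0.06  ]
S dish [ 0.5294 -0.3507  0.035 ]
S jar [0.4308 0.148  0.095 ]
```

>>> carry_out(rows=[[[0.14, 0.2, 0, 0, 0, 0.08, 0.41], [0.28, 0.4, 0, 0, 0, 0.16, 0.41], [0.42, 0.6, 0, 0, 0, 0.24, 0.41], [0.56, 0.8, 0, 0, 0, 0.32, 0.41], [0.7, 1.0, 0, 0, 0, 0.4, 0.41]]], grip_force=30)

```text
t: 0.72
tool_pos: [0.3388, -0.319, 0.2309]
orientation: [0.795, 0.607, -0.0, -0.0]
force: [0.4, -0.3, -0.1]
finger_gap: 0.0602
gripper_force: 0.0
```

>>> carry_out(rows=[[[0, 0.14, -0.14, 0, 0, 0.065, 0.41], [0, 0.27, -0.27, 0, 0, 0.13, 0.41], [0, 0.27, -0.27, 0, 0, 0.13, 0.41], [0, 0.27, -0.27, 0, 0, 0.13, 0.41]]])

```text
t: 1.23
tool_pos: [0.3389, -0.2806, 0.1914]
orientation: [0.708, 0.706, -0.0, 0.001]
force: [0.1, -0.3, -0.3]
finger_gap: 0.0601
gripper_force: 0.0
```

```bash
cat >> h.py <<'E'
from scipy.spatial.transform import Rotation as R
def wcam():
    i=r.camera_info("wrist"); s=r.get_state(); T=np.eye(4); T[:3,:3]=R.from_quat(s["orientation"]).as_matrix(); T[:3,3]=s["tool_pos"]
    return i,T@np.array(i["tool_from_camera"])
def wpix(u,v,z):
    i,T=wcam(); f=210/np.tan(np.radians(i["vertical_fov"])/2)
    d=T[:3,:3]@np.array([(u-i["cx"])/f,(v-i["cy"])/f,1]); o=T[:3,3]; return o+d*(z-o[2])/d[2]
E
python3 - <<'E'
from h import *
s=r.get_state();print(s["t"],s["tool_pos"],s["orientation"],s["finger_gap"],s["joints"])
snap("wrist","w1")
E
```

```text
1.225 [ 0.33886343 -0.28055752  0.19136769] [ 7.07798651e-01  7.06413964e-01 -1.46533257e-04  5.99834548e-04] 0.06012204515109166 [-6.91249536e-01  1.37450863e-01 -4.05227753e-01  1.02695130e+00
 -4.05691205e-04  8.81504799e-01]
```

View pics/w1.png

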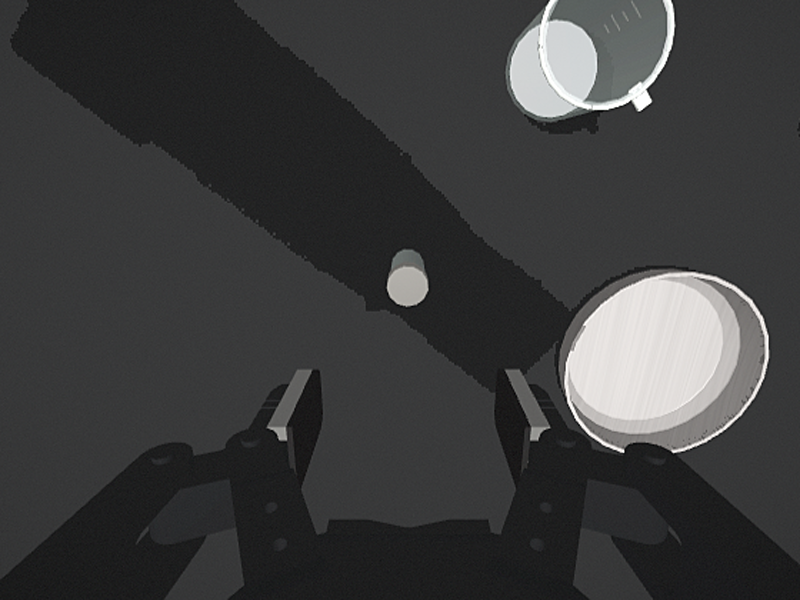

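Wrist view: the cell cap is centred between the fingers at px (407,287), with the dish at right and the large beaker at top right.

```bash
python3 - <<'E'
from h import *
k=1.42857
print(wpix(407/k,287/k,.062),wpix(667/k,363/k,.035), wpix(607/k,50/k,.088))
E
```

```text
[ 0.33920567 -0.28261347  0.062     ] [ 0.53052147 -0.34888462  0.035     ] [ 0.43783011 -0.1544954   0.088     ]
```

>>> carry_out(rows=[[[0, -0.01, -0.3, 0, 0, 0, 0.41], [0, -0.01, -0.6, 0, 0, 0, 0.41], [0, -0.01, -0.85, 0, 0, 0, 0.41], [0, -0.01, -1.0, 0, 0, 0, 0.41], [0, -0.01, -1.0, 0, 0, 0, 0.41]]])

```text
t: 1.9
tool_pos: [0.3378, -0.2815, 0.04]
orientation: [0.708, 0.706, -0.0, -0.001]
force: [-0.1, 0.4, 0.8]
finger_gap: 0.0601
gripper_force: 0.0
```

>>> carry_out(rows=[[[0, 0, -0.035, 0, 0, 0, 0.41], [0, 0, -0.035, 0, 0, 0, -1], [0, 0, -0.035, 0, 0, 0, -1], [0, 0, -0.035, 0, 0, 0, -1], [0, 0, -0.035, 0, 0, 0, -1]]])

```text
t: 2.52
tool_pos: [0.339, -0.2818, 0.0364]
orientation: [0.707, 0.707, -0.0, 0.001]
force: [-0.3, -0.7, 6.3]
finger_gap: 0.0248
gripper_force: 29.4
```

>>> carry_out(rows=[[[0, 0, 0, 0, 0, 0, -1], [0, 0, 0.05, 0, 0, 0, -1], [0, 0, 0.2, 0, 0, 0, -1]]])

```text
t: 2.9
tool_pos: [0.3373, -0.2802, 0.0652]
orientation: [0.707, 0.707, -0.0, -0.002]
force: [0.9, 0.9, 0.4]
finger_gap: 0.0246
gripper_force: 29.5
```

>>> carry_out(rows=[[[0, 0, 0.3, 0, 0, 0, -1], [0, 0.1, 0.6, 0, 0, 0, -1], [0.1, 0.4, 0.7, 0, 0, 0, -1], [0.2, 0.7, 0.7, 0, 0, 0, -1], [0.3, 1.0, 0.7, 0, 0, 0, -1]]])

```text
t: 3.52
tool_pos: [0.3838, -0.1299, 0.1713]
orientation: [0.707, 0.707, 0.0, 0.0]
force: [-0.3, -0.2, -0.0]
finger_gap: 0.025
gripper_force: 29.5
```

>>> carry_out(rows=[[[0.1, 0.3, 0, 0, 0, 0, -1], [0.2, 0.6, 0, 0, 0, 0, -1], [0.3, 0.85, 0, 0, 0, 0, -1], [0.38, 1.0, 0, 0, 0, 0, -1]]])

```text
t: 4.03
tool_pos: [0.4406, 0.0206, 0.1708]
orientation: [0.706, 0.708, 0.0, -0.0]
force: [0.6, -0.4, -0.6]
finger_gap: 0.0245
gripper_force: 29.5
```

>>> carry_out(rows=[[[0.1, 0.3, 0, 0, 0, 0, -1], [0.2, 0.6, 0, 0, 0, 0, -1], [0.3, 0.85, 0, 0, 0, 0, -1], [0.38, 1.0, 0, 0, 0, 0, -1]]])

```text
t: 4.53
tool_pos: [0.4976, 0.1707, 0.1706]
orientation: [0.706, 0.708, 0.0, -0.0]
force: [0.4, -0.4, -0.7]
finger_gap: 0.0249
gripper_force: 29.5
```

>>> carry_out(rows=[[[0.1, 0.3, 0, 0, 0, 0, -1], [0.2, 0.6, 0, 0, 0, 0, -1], [0.3, 0.85, 0, 0, 0, 0, -1], [0.38, 1.0, 0, 0, 0, 0, -1], [0.38, 1.0, 0, 0, 0, 0, -1]]])

```text
t: 5.15
tool_pos: [0.5547, 0.3203, 0.17]
orientation: [0.706, 0.708, -0.0, -0.0]
force: [-0.3, -0.6, -0.1]
finger_gap: 0.0246
gripper_force: 29.6
```

```bash
python3 - <<'E'
from h import *
s=r.get_state();print(s["t"],s["tool_pos"],s["orientation"],s["finger_gap"],s["joints"])
snap("wrist","w2")
E
```

```text
5.15 [0.55469373 0.32026462 0.17004684] [ 7.06412602e-01  7.07800275e-01 -5.45175504e-05 -6.54707377e-05] 0.02457598697419408 [5.23565987e-01 4.86671920e-01 5.02297890e-02 1.13449351e+00
 9.81181794e-05 2.09239984e+00]
```

View pics/w2.png

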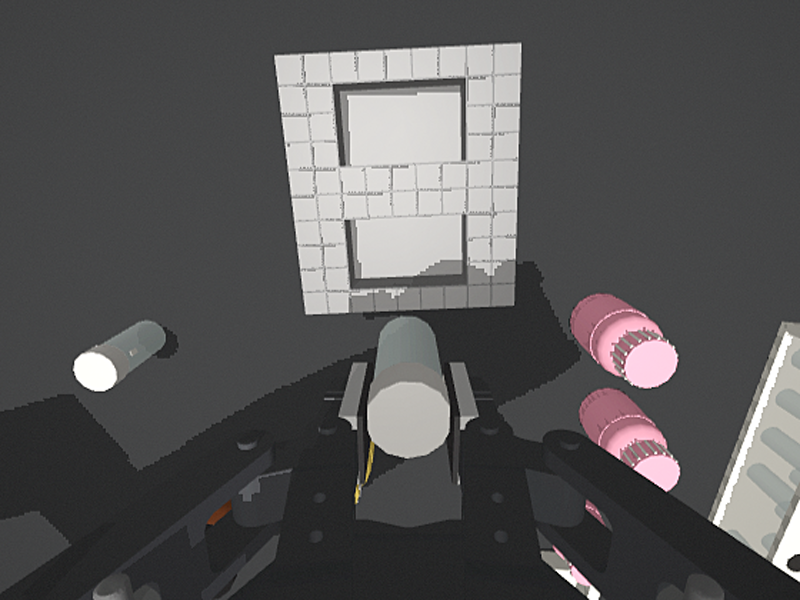

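The cell is held upright in the fingers at (409,420). Foam corners are at (275,56), (521,43), (515,305) and (304,315). The near pocket rim runs (345,220)–(466,280), and the other cell is at (95,371).

```bash
python3 - <<'E'
from h import *
k=1.42857
W=lambda n,u,v,z:print(n,np.round(wpix(u/k,v/k,z),4))
for c in[(275,56),(521,43),(515,305),(304,315)]:W("foam",*c,.04)
for c in[(333,86),(465,79),(466,163),(340,166),(345,220),(466,213),(466,280),(352,288)]:W("pocket",*c,.04)
W("cap",409,420,.197);W("cell2",95,371,.062)
E
```

```text
foam [0.4816 0.4482 0.04  ]
foam [0.6155 0.4546 0.04  ]
foam [0.6232 0.3053 0.04  ]
foam [0.487  0.2982 0.04  ]
pocket [0.5126 0.4333 0.04  ]
pocket [0.5859 0.4369 0.04  ]
pocket [0.5882 0.3924 0.04  ]
pocket [0.5145 0.3907 0.04  ]
pocket [0.5162 0.3593 0.04  ]
pocket [0.5894 0.3636 0.04  ]
pocket [0.591  0.3218 0.04  ]
pocket [0.5188 0.3165 0.04  ]
cap [0.5549 0.3207 0.197 ]
cell2 [0.3601 0.269  0.062 ]
```

>>> carry_out(rows=[[[0, 0.13, 0, 0, 0, 0, -1], [0, 0.13, -0.25, 0, 0, 0, -1], [0, 0.13, -0.5, 0, 0, 0, -1], [0, 0.13, -0.7, 0, 0, 0, -1], [0, 0.13, -0.77, 0, 0, 0, -1]]])

```text
t: 5.82
tool_pos: [0.5527, 0.3374, 0.0532]
orientation: [0.707, 0.707, -0.002, -0.001]
force: [-0.3, 0.3, 0.7]
finger_gap: 0.0253
gripper_force: 29.6
```

>>> carry_out(rows=[[[0, 0, -0.03, 0, 0, 0, -1], [0, 0, -0.06, 0, 0, 0, -1], [0, 0, -0.06, 0, 0, 0, -1]]])

```text
t: 6.2
tool_pos: [0.5549, 0.3385, 0.0468]
orientation: [0.707, 0.707, 0.001, 0.0]
force: [0.6, -0.9, 0.6]
finger_gap: 0.0246
gripper_force: 29.6
```

>>> carry_out(rows=[[[0, 0, -0.007, 0, 0, 0, -1], [0, 0, -0.013, 0, 0, 0, -1], [0, 0, -0.013, 0, 0, 0, -1]]])

```text
t: 6.58
tool_pos: [0.5552, 0.3389, 0.0464]
orientation: [0.707, 0.707, 0.001, 0.0]
force: [-1.8, -1.2, 7.9]
finger_gap: 0.0251
gripper_force: 30.4
```

>>> carry_out(rows=[[[0, 0, 0.01, 0, 0, 0, -0.2], [0, 0, 0.01, 0, 0, 0, 0.2], [0, 0, 0.01, 0, 0, 0, 0.41], [0, 0, 0.01, 0, 0, 0, 0.41]]])

```text
t: 7.08
tool_pos: [0.5543, 0.3382, 0.0453]
orientation: [0.707, 0.707, -0.0, -0.0]
force: [-0.2, 0.8, -0.6]
finger_gap: 0.0602
gripper_force: 0.0
```

>>> carry_out(rows=[[[0, 0, 0.2, 0, 0, 0, 0.41], [0, 0, 0.5, 0, 0, 0, 0.41], [-0.2, -0.1, 0.8, 0, 0, 0, 0.41], [-0.5, -0.2, 0.8, 0, 0, 0, 0.41], [-0.8, -0.3, 0.8, 0, 0, 0, 0.41]]])

```text
t: 7.7
tool_pos: [0.4338, 0.2931, 0.1663]
orientation: [0.707, 0.707, 0.001, 0.0]
force: [-0.2, -0.2, 0.6]
finger_gap: 0.0602
gripper_force: 0.0
```

```bash
python3 - <<'E'
from h import *
s=r.get_state();print(s["t"],s["tool_pos"],s["finger_gap"])
snap("wrist","w3")
E
```

```text
7.7 [0.43380711 0.29310587 0.16629572] 0.0602116262350788
```

View pics/w3.png

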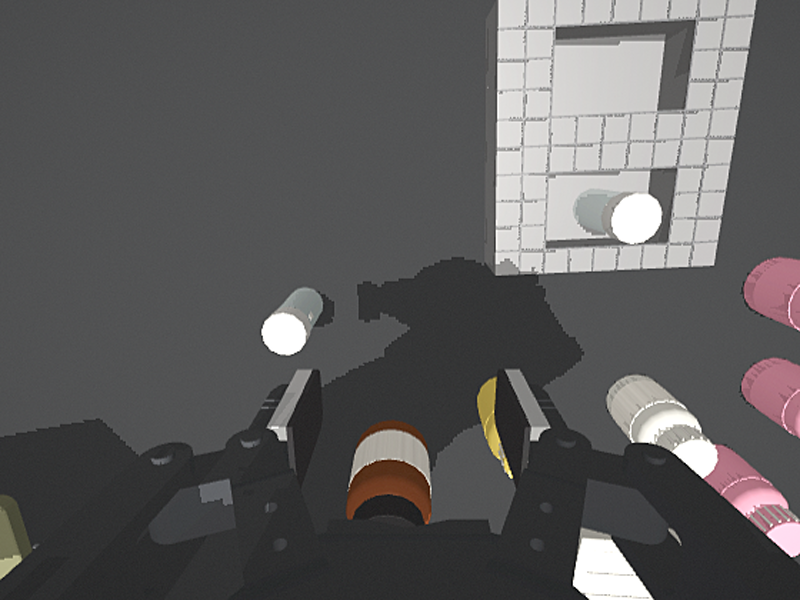

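The first cell stands upright in its pocket at (635,217). The second cell's cap is at (285,334), consistent with (0.360, 0.269).

>>> carry_out(rows=[[[-0.25, -0.08, 0, 0, 0, 0, 0.41], [-0.49, -0.165, 0, 0, 0, 0, 0.41], [-0.49, -0.165, -0.3, 0, 0, 0, 0.41], [-0.49, -0.165, -0.6, 0, 0, 0, 0.41], [-0.49, -0.165, -0.8, 0, 0, 0, 0.41]]])

```text
t: 8.38
tool_pos: [0.3602, 0.268, 0.044]
orientation: [0.707, 0.707, -0.001, -0.0]
force: [-0.4, -0.4, 1.8]
finger_gap: 0.0603
gripper_force: 0.0
```

>>> carry_out(rows=[[[0, 0, -0.07, 0, 0, 0, 0.41], [0, 0, -0.07, 0, 0, 0, -1], [0, 0, -0.07, 0, 0, 0, -1], [0, 0, -0.07, 0, 0, 0, -1], [0, 0, -0.07, 0, 0, 0, -1]]])

```text
t: 9.0
tool_pos: [0.3619, 0.2692, 0.0361]
orientation: [0.707, 0.707, 0.001, 0.0]
force: [0.8, -0.6, 4.4]
finger_gap: 0.0249
gripper_force: 29.6
```

>>> carry_out(rows=[[[0, 0, 0, 0, 0, 0, -1], [0, 0, 0.05, 0, 0, 0, -1], [0, 0, 0.3, 0, 0, 0, -1], [0, 0, 0.6, 0, 0, 0, -1], [0, 0, 0.9, 0, 0, 0, -1]]])

```text
t: 9.62
tool_pos: [0.3603, 0.268, 0.1715]
orientation: [0.707, 0.707, -0.001, -0.0]
force: [0.8, 0.9, -0.4]
finger_gap: 0.0248
gripper_force: 29.6
```

>>> carry_out(rows=[[[0.2, 0.2, 0, 0, 0, 0, -1], [0.4, 0.4, 0, 0, 0, 0, -1], [0.6, 0.6, 0, 0, 0, 0, -1], [0.8, 0.8, 0, 0, 0, 0, -1], [0.95, 0.96, 0, 0, 0, 0, -1]]])

```text
t: 10.25
tool_pos: [0.5042, 0.4133, 0.1698]
orientation: [0.707, 0.707, -0.0, -0.0]
force: [0.4, -0.3, -0.9]
finger_gap: 0.0249
gripper_force: 29.6
```

>>> carry_out(rows=[[[0.15, 0, 0, 0, 0, 0, -1], [0.31, 0, 0, 0, 0, 0, -1], [0.31, 0, 0, 0, 0, 0, -1]]])

```text
t: 10.62
tool_pos: [0.5509, 0.4122, 0.1694]
orientation: [0.708, 0.707, -0.0, -0.0]
force: [0.3, -0.1, 0.0]
finger_gap: 0.0245
gripper_force: 29.6
```

```bash
python3 - <<'E'
from h import *
s=r.get_state();print(s["t"],s["tool_pos"],s["finger_gap"])
snap("wrist","w4")
E
```

```text
10.625 [0.55085602 0.41215565 0.16937239] 0.02451537041857179
```

View pics/w4.png

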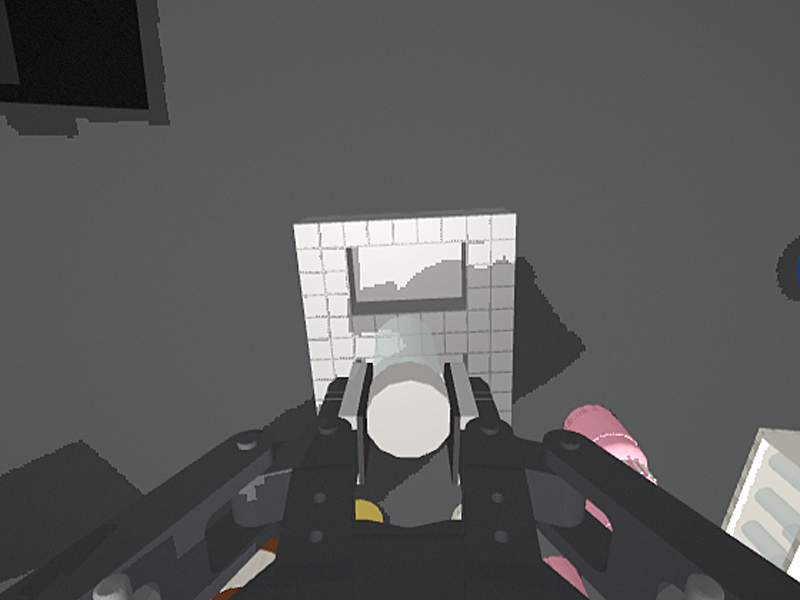

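The second cell is held upright above the far pocket, whose rim is at (347–465, 245–312). Lowering it now.

>>> carry_out(rows=[[[0, 0, -0.25, 0, 0, 0, -1], [0, 0, -0.5, 0, 0, 0, -1], [0, 0, -0.7, 0, 0, 0, -1], [0, 0, -0.77, 0, 0, 0, -1], [0, 0, -0.8, 0, 0, 0, -1]]])

```text
t: 11.3
tool_pos: [0.5493, 0.4125, 0.0503]
orientation: [0.707, 0.707, -0.0, -0.0]
force: [0.2, 0.1, -0.4]
finger_gap: 0.0251
gripper_force: 29.6
```

>>> carry_out(rows=[[[0, 0, -0.01, 0, 0, 0, -1], [0, 0, -0.02, 0, 0, 0, -1], [0, 0, -0.03, 0, 0, 0, -1], [0, 0, -0.035, 0, 0, 0, -1], [0, 0, -0.035, 0, 0, 0, -1]]])

```text
t: 11.92
tool_pos: [0.5505, 0.413, 0.0461]
orientation: [0.707, 0.707, 0.001, 0.0]
force: [-1.0, -0.9, 5.2]
finger_gap: 0.025
gripper_force: 30.1
```

>>> carry_out(rows=[[[0, 0, 0.01, 0, 0, 0, -0.2], [0, 0, 0.01, 0, 0, 0, 0.2], [0, 0, 0.01, 0, 0, 0, 0.41], [0, 0, 0.01, 0, 0, 0, 0.41]]])

```text
t: 12.42
tool_pos: [0.5498, 0.4124, 0.0461]
orientation: [0.707, 0.707, -0.0, -0.0]
force: [-0.1, 0.3, -0.8]
finger_gap: 0.06
gripper_force: 0.0
```

>>> carry_out(rows=[[[0, 0, 0.2, 0, 0, 0, 0.41], [0, 0, 0.5, 0, 0, 0, 0.41], [0.1, -0.2, 0.8, 0, 0, 0, 0.41], [0.2, -0.5, 0.8, 0, 0, 0, 0.41], [0.3, -0.8, 0.8, 0, 0, 0, 0.41]]])

```text
t: 13.05
tool_pos: [0.5958, 0.2918, 0.1674]
orientation: [0.707, 0.707, 0.001, 0.0]
force: [0.2, -0.1, -0.3]
finger_gap: 0.0604
gripper_force: 0.0
```

>>> carry_out(rows=[[[0.04, -0.3, 0, 0, 0, 0, 0.41], [0.08, -0.6, 0, 0, 0, 0, 0.41], [0.08, -0.69, 0, 0, 0, 0, 0.41], [0.08, -0.69, 0, 0, 0, 0, 0.41]]])

```text
t: 13.55
tool_pos: [0.6069, 0.1885, 0.1664]
orientation: [0.708, 0.707, 0.0, -0.0]
force: [-0.7, 0.1, -0.1]
finger_gap: 0.0603
gripper_force: 0.0
```

```bash
python3 - <<'E'
from h import *
s=r.get_state();print(s["t"],s["tool_pos"],s["finger_gap"])
snap("wrist","w5"); snap("top","t5",(40,120,500,320))
E
```

```text
13.55 [0.60691681 0.18848666 0.16637883] 0.06033788337610657
```

View pics/w5.png

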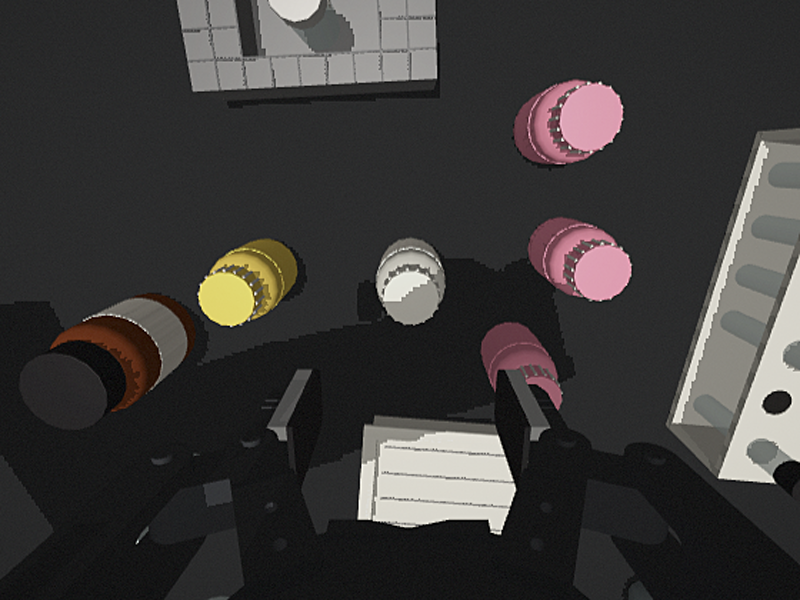

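Bottle cap centre is at (410,299), between the open fingers. The nearest pink bottle cap is at (603,273), clear of them.

```bash
python3 - <<'E'
from h import *
k=1.42857
W=lambda n,u,v,z:print(n,np.round(wpix(u/k,v/k,z),4))
W("bot",410,299,.078);W("pink2",602,273,.078);W("pink3b",517,350,.0);W("yel",226,299,.078)
E
```

```text
bot [0.6086 0.1935 0.078 ]
pink2 [0.7107 0.2081 0.078 ]
pink3b [0.6895 0.1292 0.    ]
yel [0.5088 0.1935 0.078 ]
```

>>> carry_out(rows=[[[0.01, 0.02, -0.25, 0, 0, 0, 0.41], [0.01, 0.02, -0.5, 0, 0, 0, 0.41], [0.01, 0.02, -0.75, 0, 0, 0, 0.41], [0.01, 0.02, -0.945, 0, 0, 0, 0.41], [0.01, 0.02, -0.945, 0, 0, 0, 0.41]]])

```text
t: 14.28
tool_pos: [0.6058, 0.1929, 0.0219]
orientation: [0.706, 0.708, -0.002, -0.001]
force: [-0.9, 0.3, -0.5]
finger_gap: 0.0599
gripper_force: 0.0
```

>>> carry_out(rows=[[[0, 0, 0, 0, 0, 0, -1], [0, 0, 0, 0, 0, 0, -1], [0, 0, 0, 0, 0, 0, -1], [0, 0, 0, 0, 0, 0, -1]]])

```text
t: 14.78
tool_pos: [0.6094, 0.1924, 0.0259]
orientation: [0.707, 0.707, 0.001, 0.0]
force: [-0.6, 0.6, 4.5]
finger_gap: 0.0414
gripper_force: 30.8
```

>>> carry_out(rows=[[[0, 0, 0.05, 0, 0, 0, -1], [0, 0, 0.3, 0, 0, 0, -1], [0, 0, 0.6, 0, 0, 0, -1], [0, 0, 0.9, 0, 0, 0, -1]]])

```text
t: 15.28
tool_pos: [0.608, 0.1917, 0.1609]
orientation: [0.707, 0.707, -0.0, -0.0]
force: [-0.2, -0.1, -0.2]
finger_gap: 0.0411
gripper_force: 30.7
```

>>> carry_out(rows=[[[0.04, -0.2, 0, 0, 0, 0, -1], [0.08, -0.4, 0, 0, 0, 0, -1], [0.12, -0.6, 0, 0, 0, 0, -1], [0.16, -0.8, 0, 0, 0, 0, -1], [0.217, -1.0, 0, 0, 0, 0, -1]]])

```text
t: 15.9
tool_pos: [0.6406, 0.0408, 0.1598]
orientation: [0.707, 0.707, -0.0, -0.0]
force: [0.2, 0.5, -1.2]
finger_gap: 0.0414
gripper_force: 30.7
```

>>> carry_out(rows=[[[0, -0.15, 0, 0, 0, 0, -1], [0, -0.15, -0.25, 0, 0, 0, -1], [0, -0.15, -0.5, 0, 0, 0, -1], [0, -0.15, -0.75, 0, 0, 0, -1], [0, -0.15, -0.82, 0, 0, 0, -1]]])

```text
t: 16.52
tool_pos: [0.6381, 0.0194, 0.0341]
orientation: [0.707, 0.707, -0.002, -0.002]
force: [-0.4, 0.5, -0.9]
finger_gap: 0.0411
gripper_force: 30.7
```

>>> carry_out(rows=[[[0, 0, -0.015, 0, 0, 0, -1], [0, 0, -0.03, 0, 0, 0, -1], [0, 0, -0.045, 0, 0, 0, -1], [0, 0, -0.055, 0, 0, 0, -1], [0, 0, -0.055, 0, 0, 0, -1]]])

```text
t: 17.15
tool_pos: [0.6418, 0.0196, 0.0299]
orientation: [0.707, 0.707, 0.001, 0.001]
force: [-0.8, 0.2, 5.2]
finger_gap: 0.0413
gripper_force: 31.2
```

>>> carry_out(rows=[[[0, 0, 0.01, 0, 0, 0, -0.1], [0, 0, 0.01, 0, 0, 0, 0.2], [0, 0, 0.01, 0, 0, 0, 0.41], [0, 0, 0.01, 0, 0, 0, 0.41]]])

```text
t: 17.65
tool_pos: [0.6409, 0.0195, 0.0297]
orientation: [0.707, 0.707, -0.0, -0.0]
force: [-0.0, 0.3, -0.7]
finger_gap: 0.0602
gripper_force: 0.0
```

>>> carry_out(rows=[[[0, 0, 0.2, 0, 0, 0, 0.41], [0, 0, 0.5, 0, 0, 0, 0.41], [0, 0, 0.9, 0, 0, 0, 0.41], [-0.03, -0.3, 0.9, 0, 0, 0, 0.41], [-0.06, -0.6, 0.9, 0, 0, 0, 0.41]]])

```text
t: 18.27
tool_pos: [0.6328, -0.071, 0.1662]
orientation: [0.706, 0.708, 0.001, 0.001]
force: [0.5, -0.5, -0.1]
finger_gap: 0.0597
gripper_force: 0.0
```

>>> carry_out(rows=[[[0, -0.3, 0, 0, 0, 0, 0.41], [0, -0.6, 0, 0, 0, 0, 0.41], [0, -0.69, 0, 0, 0, 0, 0.41], [0, -0.69, 0, 0, 0, 0, 0.41]]])

```text
t: 18.77
tool_pos: [0.6318, -0.1745, 0.1646]
orientation: [0.708, 0.707, 0.0, -0.0]
force: [-0.3, 1.0, -0.9]
finger_gap: 0.06
gripper_force: 0.0
```

```bash
python3 - <<'E'
from h import *
s=r.get_state();print(s["t"],s["tool_pos"],s["finger_gap"])
snap("wrist","w6")
E
```

```text
18.775 [ 0.63180098 -0.1745118   0.16456883] 0.060038327486544335
```

View pics/w6.png

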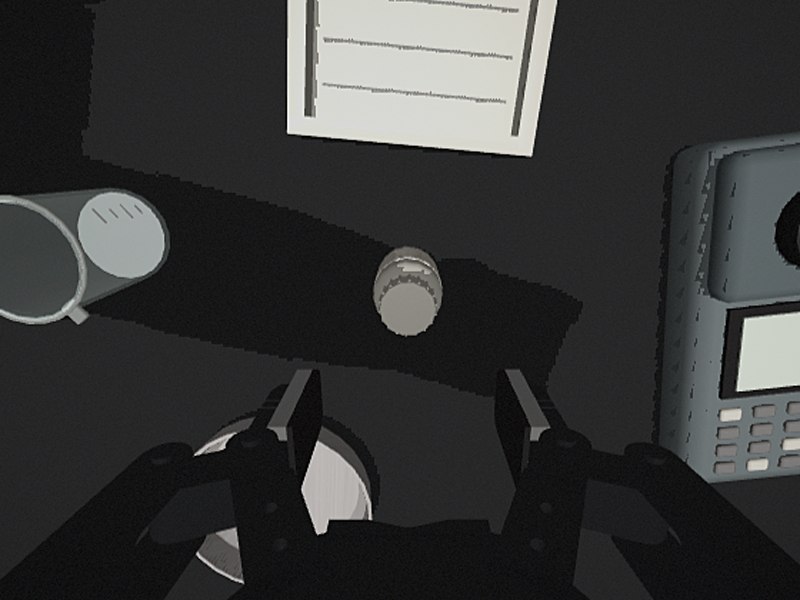

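Bottle B's cap is at (409,309), directly under the grip. The tray's edge at (290–530, 145) is clear of it.

>>> carry_out(rows=[[[0.01, 0, -0.25, 0, 0, 0, 0.41], [0.01, 0, -0.5, 0, 0, 0, 0.41], [0.01, 0, -0.75, 0, 0, 0, 0.41], [0.01, 0, -0.935, 0, 0, 0, 0.41], [0.01, 0, -0.935, 0, 0, 0, 0.41]]])

```text
t: 19.45
tool_pos: [0.6312, -0.1714, 0.0221]
orientation: [0.706, 0.708, -0.001, -0.003]
force: [-0.2, 0.9, 0.1]
finger_gap: 0.0602
gripper_force: 0.0
```

>>> carry_out(rows=[[[0, 0, 0, 0, 0, 0, -1], [0, 0, 0, 0, 0, 0, -1], [0, 0, 0, 0, 0, 0, -1], [0, 0, 0, 0, 0, 0, -1]]])

```text
t: 19.95
tool_pos: [0.6347, -0.1741, 0.0261]
orientation: [0.707, 0.707, 0.001, 0.001]
force: [-0.3, 0.2, 4.6]
finger_gap: 0.0408
gripper_force: 30.9
```

>>> carry_out(rows=[[[0, 0, 0.05, 0, 0, 0, -1], [0, 0, 0.3, 0, 0, 0, -1], [0, 0, 0.6, 0, 0, 0, -1], [0, 0, 0.9, 0, 0, 0, -1]]])

```text
t: 20.45
tool_pos: [0.6329, -0.1741, 0.1607]
orientation: [0.707, 0.707, -0.0, -0.0]
force: [0.9, -0.4, -0.8]
finger_gap: 0.041
gripper_force: 30.7
```

>>> carry_out(rows=[[[0, 0.2, 0, 0, 0, 0, -1], [0.01, 0.4, 0, 0, 0, 0, -1], [0.02, 0.6, 0, 0, 0, 0, -1], [0.02, 0.8, 0, 0, 0, 0, -1], [0.02, 0.88, 0, 0, 0, 0, -1]]])

```text
t: 21.08
tool_pos: [0.6361, -0.0407, 0.1596]
orientation: [0.707, 0.708, -0.0, -0.0]
force: [0.7, -0.4, -0.3]
finger_gap: 0.0411
gripper_force: 30.7
```

>>> carry_out(rows=[[[0, 0, 0, 0, 0, 0, -1], [0, 0, -0.25, 0, 0, 0, -1], [0, 0, -0.5, 0, 0, 0, -1], [0, 0, -0.75, 0, 0, 0, -1], [0, 0, -0.82, 0, 0, 0, -1]]])

```text
t: 21.7
tool_pos: [0.6341, -0.0433, 0.0339]
orientation: [0.708, 0.707, -0.002, -0.002]
force: [-0.0, 0.8, 0.1]
finger_gap: 0.0411
gripper_force: 30.7
```

>>> carry_out(rows=[[[0, 0, -0.015, 0, 0, 0, -1], [0, 0, -0.03, 0, 0, 0, -1], [0, 0, -0.045, 0, 0, 0, -1], [0, 0, -0.055, 0, 0, 0, -1], [0, 0, -0.055, 0, 0, 0, -1]]])

```text
t: 22.32
tool_pos: [0.6374, -0.042, 0.0301]
orientation: [0.707, 0.707, 0.001, 0.001]
force: [-1.5, -0.8, 5.4]
finger_gap: 0.0408
gripper_force: 31.2
```

>>> carry_out(rows=[[[0, 0, 0.01, 0, 0, 0, -0.1], [0, 0, 0.01, 0, 0, 0, 0.2], [0, 0, 0.01, 0, 0, 0, 0.41], [0, 0, 0.01, 0, 0, 0, 0.41]]])

```text
t: 22.82
tool_pos: [0.6364, -0.0419, 0.0297]
orientation: [0.707, 0.707, -0.0, -0.0]
force: [0.1, -0.3, 0.2]
finger_gap: 0.0599
gripper_force: 0.0
```

>>> carry_out(rows=[[[0, 0, 0.2, 0, 0, 0, 0.41], [0, 0, 0.5, 0, 0, 0, 0.41], [0, 0, 0.9, 0, 0, 0, 0.41], [-0.3, 0, 0.9, 0, 0, 0, 0.41], [-0.6, 0.1, 0.9, 0, 0, 0, 0.41]]])

```text
t: 23.45
tool_pos: [0.5468, -0.0275, 0.166]
orientation: [0.708, 0.707, 0.001, 0.001]
force: [-1.2, 0.4, 0.8]
finger_gap: 0.0604
gripper_force: 0.0
```

>>> carry_out(rows=[[[-0.3, 0.1, 0, 0, 0, 0, 0.41], [-0.6, 0.2, 0, 0, 0, 0, 0.41], [-0.75, 0.3, 0, 0, 0, 0, 0.41], [-0.75, 0.3, 0, 0, 0, 0, 0.41]]])

```text
t: 23.95
tool_pos: [0.4322, 0.0185, 0.165]
orientation: [0.707, 0.708, -0.0, -0.0]
force: [-0.0, -0.3, 0.5]
finger_gap: 0.06
gripper_force: 0.0
```

```bash
python3 - <<'E'
from h import *
s=r.get_state();print(s["t"],s["tool_pos"],s["finger_gap"])
snap("wrist","w7")
E
```

```text
23.95 [0.43215848 0.01852808 0.16496621] 0.059969575669607214
```

View pics/w7.png

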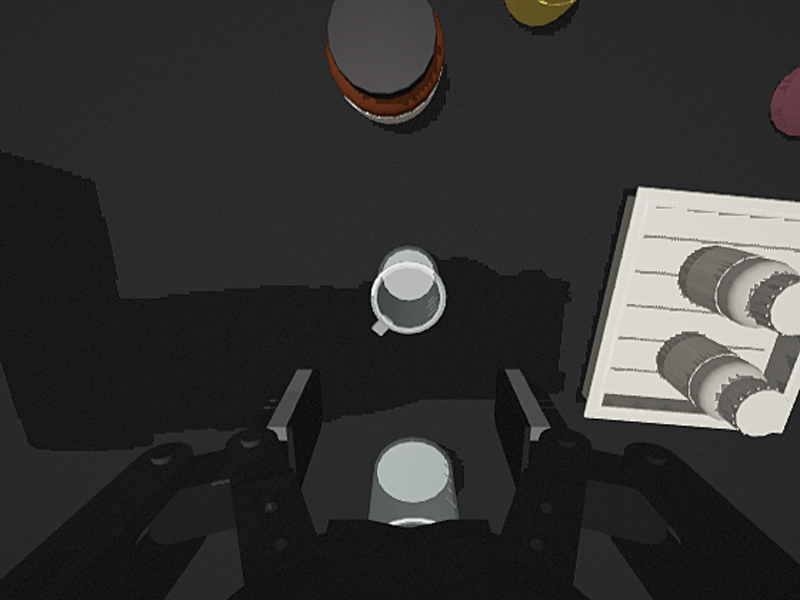

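The beaker rim is centred at (408,299), with its lip at lower left (380,327). Both bottles stand in the tray. The large beaker is below at (413,470).

```bash
python3 - <<'E'
from h import *
k=1.42857
W=lambda n,u,v,z:print(n,np.round(wpix(u/k,v/k,z),4))
W("sb",408,299,.06);W("LBbase",413,471,.003);W("sbbase",409,276,.003)
E
```

```text
sb [0.4348 0.0163 0.06  ]
LBbase [ 0.4391 -0.1484  0.003 ]
sbbase [0.4355 0.0155 0.003 ]
```

>>> carry_out(rows=[[[0.01, -0.015, -0.25, 0, 0, 0, 0.41], [0.01, -0.015, -0.5, 0, 0, 0, 0.41], [0.01, -0.015, -0.75, 0, 0, 0, 0.41], [0.01, -0.015, -0.945, 0, 0, 0, 0.41], [0.01, -0.015, -0.945, 0, 0, 0, 0.41]]])

```text
t: 24.62
tool_pos: [0.4349, 0.0152, 0.0213]
orientation: [0.707, 0.707, -0.002, -0.001]
force: [0.0, -0.6, 0.2]
finger_gap: 0.0602
gripper_force: 0.0
```

>>> carry_out(rows=[[[0, 0, 0, 0, 0, 0, -1], [0, 0, 0, 0, 0, 0, -1], [0, 0, 0, 0, 0, 0, -1], [0, 0, 0, 0, 0, 0, -1]]])

```text
t: 25.12
tool_pos: [0.4365, 0.0158, 0.024]
orientation: [0.707, 0.707, 0.001, 0.001]
force: [0.3, -0.4, 4.0]
finger_gap: 0.0412
gripper_force: 30.8
```

>>> carry_out(rows=[[[0, 0, 0.05, 0, 0, 0, -1], [0, 0, 0.3, 0, 0, 0, -1], [0, 0, 0.6, 0, 0, 0, -1], [0, 0, 0.9, 0, 0, 0, -1]]])

```text
t: 25.62
tool_pos: [0.4348, 0.0158, 0.1597]
orientation: [0.707, 0.707, -0.0, -0.0]
force: [2.1, -0.7, -0.5]
finger_gap: 0.0409
gripper_force: 30.6
```

>>> carry_out(rows=[[[0.1, -0.2, 0, 0, 0, 0, -1], [0.2, -0.4, 0, 0, 0, 0, -1], [0.3, -0.6, 0, 0, 0, 0, -1], [0.4, -0.8, 0, 0, 0, 0, -1], [0.4, -0.9, 0, 0, 0, 0, -1]]])

```text
t: 26.25
tool_pos: [0.4962, -0.1205, 0.1583]
orientation: [0.707, 0.707, 0.0, 0.0]
force: [-0.3, 0.3, 0.1]
finger_gap: 0.0409
gripper_force: 30.6
```

>>> carry_out(rows=[[[0.05, -0.2, 0, 0, 0, 0, -1], [0.1, -0.4, 0, 0, 0, 0, -1], [0.15, -0.6, 0, 0, 0, 0, -1], [0.2, -0.8, 0, 0, 0, 0, -1], [0.22, -0.9, 0, 0, 0, 0, -1]]])

```text
t: 26.88
tool_pos: [0.5281, -0.2549, 0.1581]
orientation: [0.707, 0.707, -0.0, -0.0]
force: [-0.5, 0.7, -1.3]
finger_gap: 0.0406
gripper_force: 30.6
```

>>> carry_out(rows=[[[0, -0.2, 0, 0, 0, 0, -1], [0, -0.4, 0, 0, 0, 0, -1], [0, -0.6, 0, 0, 0, 0, -1], [0, -0.65, 0, 0, 0, 0, -1], [0, -0.65, 0, 0, 0, 0, -1]]])

```text
t: 27.5
tool_pos: [0.5281, -0.351, 0.1579]
orientation: [0.707, 0.707, 0.0, -0.001]
force: [-0.1, 0.6, -0.9]
finger_gap: 0.041
gripper_force: 30.6
```

```bash
python3 - <<'E'
from h import *
s=r.get_state();print(s["t"],s["tool_pos"],s["finger_gap"])
snap("wrist","w8")
E
```

```text
27.5 [ 0.52808441 -0.3509715   0.15794388] 0.04099599264632088
```

View pics/w8.png

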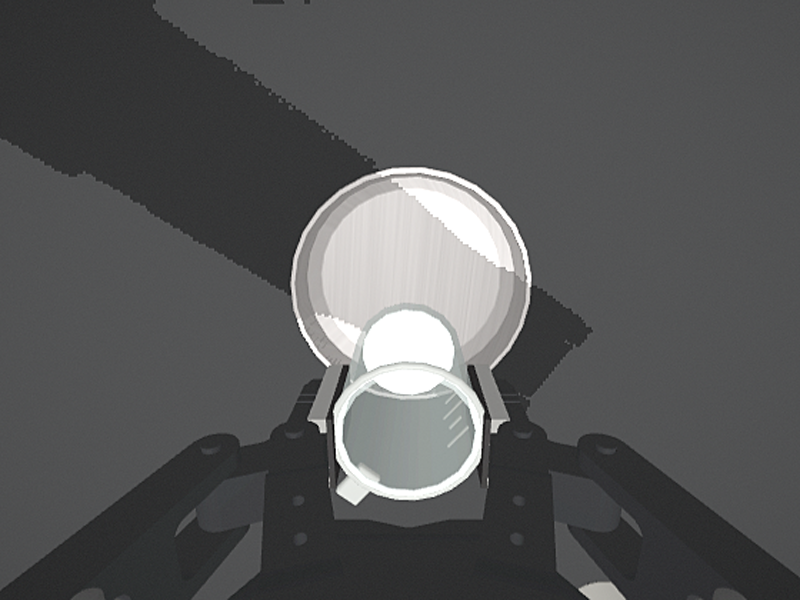

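The beaker is held upright above the dish, whose rim spans x 292–530 (centre 411), so they are aligned. Lowering it now.

>>> carry_out(rows=[[[0, 0, -0.2, 0, 0, 0, -1], [0, 0, -0.45, 0, 0, 0, -1], [0, 0, -0.7, 0, 0, 0, -1], [0, 0, -0.82, 0, 0, 0, -1], [0, 0, -0.82, 0, 0, 0, -1]]])

```text
t: 28.18
tool_pos: [0.5271, -0.3493, 0.0335]
orientation: [0.707, 0.708, -0.0, -0.002]
force: [0.0, -0.4, -0.3]
finger_gap: 0.0409
gripper_force: 30.6
```

>>> carry_out(rows=[[[0, 0, -0.015, 0, 0, 0, -1], [0, 0, -0.03, 0, 0, 0, -1], [0, 0, -0.045, 0, 0, 0, -1], [0, 0, -0.055, 0, 0, 0, -1], [0, 0, -0.055, 0, 0, 0, -1]]])

```text
t: 28.8
tool_pos: [0.5288, -0.352, 0.0281]
orientation: [0.707, 0.707, 0.0, 0.001]
force: [-1.3, 2.0, 5.0]
finger_gap: 0.0409
gripper_force: 31.0
```

>>> carry_out(rows=[[[0, 0, 0.01, 0, 0, 0, -0.1], [0, 0, 0.01, 0, 0, 0, 0.2], [0, 0, 0.01, 0, 0, 0, 0.41], [0, 0, 0.01, 0, 0, 0, 0.41]]])

```text
t: 29.3
tool_pos: [0.5284, -0.3517, 0.0282]
orientation: [0.707, 0.707, -0.0, -0.0]
force: [1.1, 0.7, 0.5]
finger_gap: 0.0603
gripper_force: 0.0
```

>>> carry_out(rows=[[[0, 0, 0.2, 0, 0, 0, 0.41], [0, 0, 0.5, 0, 0, 0, 0.41], [0, 0, 0.9, 0, 0, 0, 0.41], [-0.3, 0, 0.9, 0, 0, 0, 0.41], [-0.6, -0.1, 0.9, 0, 0, 0, 0.41]]])

```text
t: 29.92
tool_pos: [0.4384, -0.3667, 0.1645]
orientation: [0.706, 0.708, 0.0, 0.001]
force: [-0.6, -0.7, -0.3]
finger_gap: 0.0602
gripper_force: 0.0
```

>>> carry_out(rows=[[[-0.3, 0, 0.1, 0, 0, 0, 0.41], [-0.6, 0, 0.2, 0, 0, 0, 0.41], [-0.8, 0, 0.2, 0, 0, 0, 0.41], [-0.8, 0, 0.2, 0, 0, 0, 0.41], [-0.8, 0, 0.2, 0, 0, 0, 0.41]]])

```text
t: 30.55
tool_pos: [0.3192, -0.367, 0.1935]
orientation: [0.707, 0.707, 0.0, 0.001]
force: [0.2, -0.2, 0.1]
finger_gap: 0.0605
gripper_force: 0.0
```

```bash
python3 - <<'E'
from h import *
s=r.get_state();print(s["t"],s["tool_pos"],s["finger_gap"])
snap("top","t9",(40,100,500,320));snap("scene","s9")
E
```

```text
30.55 [ 0.3192137  -0.36703633  0.19345391] 0.06047954189851426
```

View pics/t9.png

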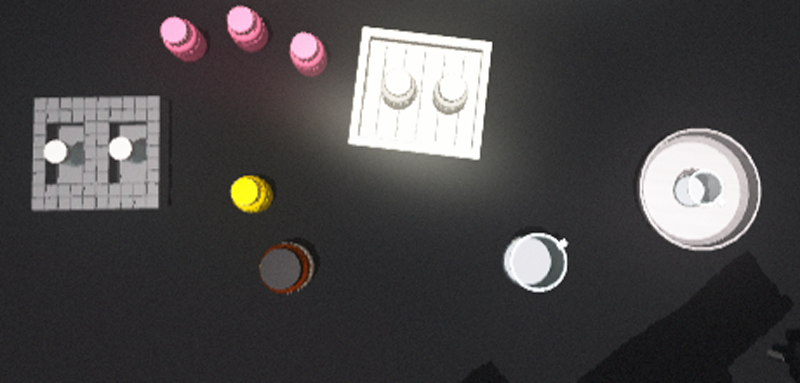

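View pics/s9.png

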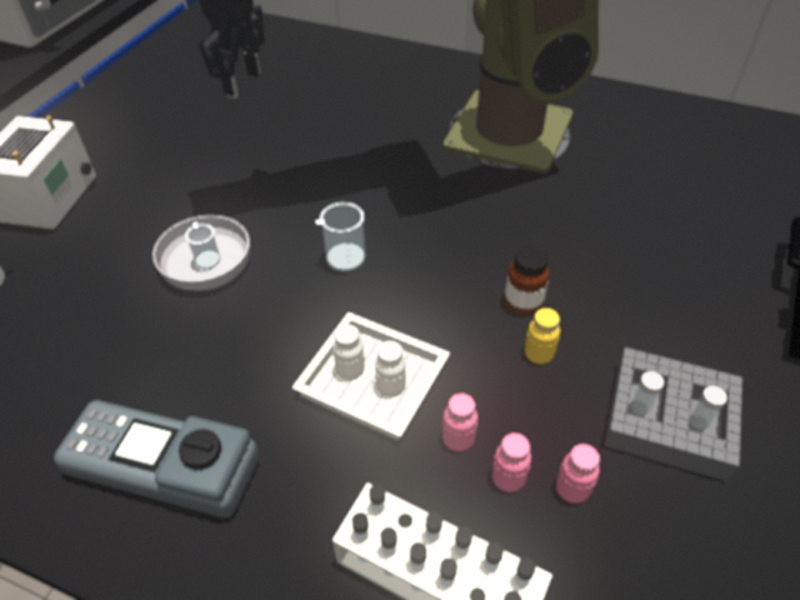

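Both views show the cells upright in the two pockets, both bottles in the tray and the beaker in the dish. The large beaker (343,237) and the jar (528,280) are where they started, so I'm handing in.

```bash
python3 -c "
from station import r
print(r.finish_job())"
```

```text
the job is handed in; nothing more can be done
None
```

The job is handed in: final camera views show both cells upright in the foam pockets, both white bottles in the tray and the small beaker in the dish, with the large beaker and brown jar not moved; the hand-in gave no verdict.

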